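Scoop the good knobs out of the parts tray with the slotted scoop

TASK

Take the slotted scoop by its black grip and scoop both aluminium knobs out of the white tray, so that the small brass chips drop back through the slots and stay in the tray. Then set the loaded scoop down, right way up, where it lay on the blue mat, with both knobs still in it. Do not touch the knobs or chips with the gripper.

Things in the scene. Friction and masses are not known exactly. Their poses are not given: they have to be found in the camera images.
- scoop: Slotted steel scoop, 160 g, on the 2 mm mat. Bowl 100 mm long (x), 103 wide, 22 deep, open at the nose (+x). Floor: only 2.6 mm rods along x, 17 mm slots between. Black grip block behind the bowl: x -92 to -48, 18 mm wide in y (pinch here), z 45 to 95. Origin: underside, middle of the bowl; z up. The like scoop with a solid sheet floor, 125 mm or more away on the mat, is wrong
- tray: White open tray, fixed, 250 mm (x) by 150 (y) by 28 high; 5 mm walls, floor top at z 5; lips 10 mm wide outside its long sides. Origin: centre of underside; x runs along it, away from the robot. Knobs and chips lie in its far half within 40 mm of the centre line; near half empty. The scoop pushed along the floor to the far wall gets under the knobs with a few newtons
- knob_a: Smooth pebble-shaped aluminium knob, 32 mm across, 20 mm tall, domed above and below, 40 g, loose in the tray; too big for the scoop's slots. Origin: bottom of its lower dome (10 mm below its centre as it lies at the start)
- knob_b: Smooth pebble-shaped aluminium knob, 32 mm across, 20 mm tall, domed above and below, 40 g, loose in the tray; too big for the scoop's slots. Origin: bottom of its lower dome (10 mm below its centre as it lies at the start)
- chip_a: Small brass stub, a waste chip: 10 mm across and 8 mm tall, 10 g, lying loose in the tray beside the knobs; falls through the slots, sometimes only after the lifted scoop, nose tipped up some 20 degrees to keep the knobs in, is gently shaken sideways. Origin: centre of its underside as it lies at the start
- chip_b: Small brass stub, a waste chip: 10 mm across and 8 mm tall, 10 g, lying loose in the tray beside the knobs; falls through the slots, sometimes only after the lifted scoop, nose tipped up some 20 degrees to keep the knobs in, is gently shaken sideways. Origin: centre of its underside as it lies at the start
There are look-alikes about, which are no part of the job. Leave any green look-alike of the scoop alone. What is shaped like the knob_b but orange is not meant.

How it is judged:
On the way:
1. the scoop is lifted clear of the tray with both knobs in it and no chip (height (world z) of scoop above 0.045 m and x of knob_a in the frame of scoop between -0.05 and 0.055 m and y of knob_a in the frame of scoop between -0.052 and 0.052 m and z of knob_a in the frame of scoop between -0.015 and 0.045 m and x of knob_b in the frame of scoop between -0.05 and 0.055 m and y of knob_b in the frame of scoop between -0.052 and 0.052 m and z of knob_b in the frame of scoop between -0.015 and 0.045 m and x of chip_a in the frame of tray between -0.125 and 0.125 m and y of chip_a in the frame of tray between -0.075 and 0.075 m and z of chip_a in the frame of tray between -0.005 and 0.03 m and x of chip_b in the frame of tray between -0.125 and 0.125 m and y of chip_b in the frame of tray between -0.075 and 0.075 m and z of chip_b in the frame of tray between -0.005 and 0.03 m), for 0.2 s.
At the end, for the whole second after the job is handed in: The slotted scoop lies at rest, upright within about 10 degrees, on the mat within 50 mm of where it lay at the start, with both knobs at rest inside its bowl and both chips inside the tray (distance of scoop from where it was at the start of the episode below 0.05 m and height (world z) of scoop below 0.012 m and angle between scoop's own z axis and vertical below 0.17 rad and linear speed of scoop below 0.03 m/s and x of knob_a in the frame of scoop between -0.05 and 0.055 m and y of knob_a in the frame of scoop between -0.052 and 0.052 m and z of knob_a in the frame of scoop between -0.015 and 0.045 m and x of knob_b in the frame of scoop between -0.05 and 0.055 m and y of knob_b in the frame of scoop between -0.052 and 0.052 m and z of knob_b in the frame of scoop between -0.015 and 0.045 m and x of chip_a in the frame of tray between -0.125 and 0.125 m and y of chip_a in the frame of tray between -0.075 and 0.075 m and z of chip_a in the frame of tray between -0.005 and 0.03 m and x of chip_b in the frame of tray between -0.125 and 0.125 m and y of chip_b in the frame of tray between -0.075 and 0.075 m and z of chip_b in the frame of tray between -0.005 and 0.03 m and linear speed of each of knob_a, knob_b below 0.05 m/s); the robot touches nothing.
It fails at once if the fingers touch a knob or a chip (contact force between the fingers and knob_a above 0.5 N or contact force between the fingers and knob_b above 0.5 N or contact force between the fingers and chip_a above 0.5 N or contact force between the fingers and chip_b above 0.5 N).
It also fails if it takes over 64 s, if anything falls off the work surface, if the arm or the gripper's body presses on something with over 40 N, if the wrist force passes 120 N, or if a joint passes its speed limit or range.

ROBOT

A 6-joint arm with a two-finger parallel gripper is mounted at the origin on the work surface. World frame = base frame: x ahead of the robot, y to its left, z up, the work surface at z = 0. Lengths are in m, angles in rad, forces in N, time in s.
With the tool pointing down it reaches from about 0.3 to 0.825 m from the base axis. Payload 5.4 kg.
Tool frame: the origin (TCP) lies where the fingers leave the gripper's body, on its centre line; the fingertips stand 88 mm ahead of it and the grasp point (between the pads) lies 69 mm ahead of it; z points along the fingers, y is the line along which they close (so a half turn about z gives the same grasp; the last joint's range is limited). The gripper opens to 92 mm and grips with 3 to 60 N. Pads are 20 mm wide; open, the fingers measure 128 mm over their backs; the gripper's body (75 mm by 189 mm) begins 69 mm behind the grasp point.
Start: joints at [-0.21, 0.158, 1.597, -0, 1.386, -0.21], TCP at [0.575, -0, 0.303] pointing down, gripper open.
Joint ranges: [-2.91, 2.91], [-0.94, 2.29], [0.18, 2.7], [-1.29, 4.43], [0.17, 2.64], [-3, 3]. Speed limits (rad/s): [2.57, 2.57, 3.14, 3.14, 3.14, 3.14].

INTERFACE

Orientations are given as [roll, pitch, yaw] about the fixed x, y, z axes, in that order (R = Rz(yaw) Ry(pitch) Rx(roll)).
In Python, from station import ctrl, imaging, workorder gives the robot as it stands. Calls block until the motion is done:
- ctrl.reach(position, orientation): joint-space move of the TCP to a pose.
- ctrl.servo_line(position, vel=0.15, orientation=None, threshold=None): straight line of the TCP; orientation=None keeps the orientation; vel is the mean speed in m/s. With threshold (N) it stops when the force on the tool has changed by that much, and returns True; else False.
- ctrl.move_joints(angles): joint-space move.
- ctrl.release() and ctrl.close(): open the fingers fully, or close them until they stop; the grip force is fixed at half the most.
- ctrl.sleep(seconds).
- ctrl.solve_ik(position, orientation): joint angles nearest the present ones, or None.
- ctrl.sense(): the state.
- imaging.capture(name): name is "scene" or "side" or "wrist"; returns (picture, depth): 480x640x3 uint8, red, green, blue; 480x640 float32, m along the optical axis (not along the pixel's ray), 0 where there is no reading.
- imaging.get_calibration(name): a dict with "K" (3x3 intrinsics, pixels), "k1" (the pictures are not rectified: a ray, as slopes to the right and down, at radius r is drawn at 1 + k1 r^2 times it, then the intrinsics apply), "xyz" and "attitude" of the camera in the world; the wrist camera has in their place "mount" (4x4, takes a point from camera to tool coordinates, whose origin is the TCP and whose axes are the flange's). Camera axes: x right, y up, looking along -z (the intrinsics and any distortion apply to the point x, -y, -z); pixel columns grow to the right and rows downward; lengths in m; the calibration is good to about 2 mm. A picture is of the moment at which its call begins: read the wrist's pose just before it. get_calibration takes no time and is no camera call.
A pose or a line that the arm cannot do raises ctrl.Unreachable and nothing moves.
- workorder.finish_job(): hands the job in; it is judged then, once.
The state is a dict: "time": time; "qpos": joint angles; "dq": joint speeds; "tau": joint torques, N m; "tool_pos": TCP position; "ee_rot": TCP orientation; "ft_force": force on the tool from outside, world axes, zero at the start; "wrist_torque": the same for the moment, N m; "grip_width": finger opening in m; "grip_force": force on a finger pad.
Only numpy, scipy, OpenCV 4.12 (cv2) and the standard library are available. Lean on these libraries where they do the work, as an engineer would, in place of code of your own. Each camera call takes 0.05 s, during which the arm holds its last target. There are 200 camera calls.

## Working session

There is one attempt and no reset: what is moved stays moved. The work goes in short steps, each a Python script; the robot and the scene stay as the last script left them, time stands still between calls to the robot, and variables do not carry over. Pictures are saved under pics/ and viewed, at most 10 in all, crops included, and the job is handed in when it is done.

```bash
ls; mkdir -p pics; python3 - <<'E'
from station import ctrl, imaging
import cv2, numpy as np
for n in ("scene","side","wrist"):
    s=ctrl.sense()
    p,d=imaging.capture(n); cv2.imwrite(f"pics/{n}0.png",p[:,:,::-1]); np.savez(f"{n}0.npz",p=p,d=d)
    print(n,imaging.get_calibration(n))
print(s)
E
```

```text
pics
scene {'K': array([[521.495971  ,   0.        , 310.70631845],
       [  0.        , 521.495971  , 237.67718317],
       [  0.        ,   0.        ,   1.        ]]), 'k1': 0.02717843558206519, 'xyz': array([ 0.70785479, -0.33565922,  0.92959026]), 'attitude': array([ 0.54500222, -0.0128331 ,  0.4506909 ])}
side {'K': array([[476.34403397,   0.        , 318.74706029],
       [  0.        , 476.34403397, 242.05196513],
       [  0.        ,   0.        ,   1.        ]]), 'k1': -0.07935155427244954, 'xyz': array([ 0.37054733, -0.57929774,  0.79987874]), 'attitude': array([ 0.75500333, -0.0109046 , -0.11136343])}
wrist {'K': array([[385.10990291,   0.        , 324.95596218],
       [  0.        , 385.10990291, 234.79145101],
       [  0.        ,   0.        ,   1.        ]]), 'k1': -0.07472914712113608, 'mount': array([[ 6.93465627e-05,  9.72286478e-01,  2.33792644e-01,
         6.51562604e-02],
       [ 9.99999995e-01, -4.98671111e-05, -8.92305433e-05,
         5.70996945e-04],
       [-7.50990869e-05,  2.33792649e-01, -9.72286476e-01,
        -8.22392349e-02],
       [ 0.00000000e+00,  0.00000000e+00,  0.00000000e+00,
         1.00000000e+00]])}
{'time': 0.1, 'qpos': array([-2.10080642e-01,  1.58993627e-01,  1.59810055e+00, -1.84993314e-05,
        1.38622712e+00, -2.10095368e-01]), 'dq': array([ 0.00010653, -0.00188035, -0.00222767,  0.00075345,  0.00032498,
       -0.00061619]), 'tau': array([ 4.86743174e-04, -3.86501849e+01, -3.22960711e+01,  7.02909334e-02,
        3.38891940e-02, -7.24501376e-06]), 'tool_pos': array([5.74574012e-01, 7.64686915e-05, 3.01815877e-01]), 'ee_rot': array([-3.13989824e+00, -3.42733273e-04,  1.57081417e+00]), 'ft_force': array([-0.24786531,  0.02392034, -0.54311209]), 'wrist_torque': array([-0.01818628, -0.03715735, -0.01377831]), 'grip_force': 0.0, 'grip_width': 0.09179359585427764}
```

View pics/scene0.png

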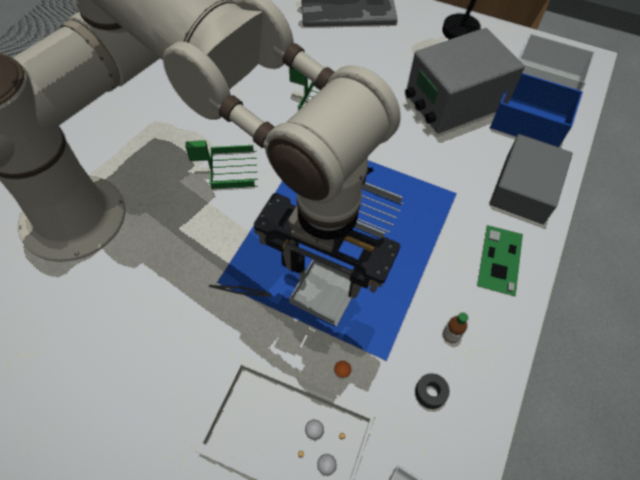

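View pics/side0.png

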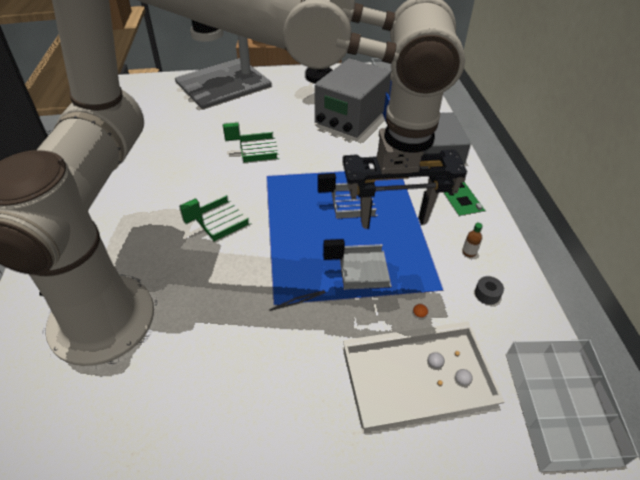

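The scene picture shows two black-gripped scoops on the mat. The slotted one is at scene (380,215) and side (355,200). The solid-sheet one is at scene (325,292) and side (365,265). Two green look-alikes are at side (215,215) and (255,145). The tray is at side (420,380), with knobs at (436,360) and (463,377), chips at (457,353) and (440,383), and an orange decoy at (420,311).

```bash
cat > h.py <<'E'
import numpy as np, cv2
from scipy.spatial.transform import Rotation as Rn
from station import ctrl, imaging, workorder
def R(rpy): return Rn.from_euler('xyz',rpy).as_matrix()
def pose(name,s=None):
    c=imaging.get_calibration(name)
    if name=='wrist':
        T=np.eye(4);T[:3,:3]=R(s['ee_rot']);T[:3,3]=s['tool_pos'];T=T@c['mount'];return c,T[:3,:3],T[:3,3]
    return c,R(c['attitude']),np.array(c['xyz'])
def rays(name,uv,s=None):
    c,Rw,o=pose(name,s);K=c['K']
    uv=np.atleast_2d(uv).astype(float)
    d=(uv-[K[0,2],K[1,2]])/[K[0,0],K[1,1]]; u=d.copy()
    for _ in range(20): u=d/(1+c['k1']*(u**2).sum(1,keepdims=True))
    v=np.c_[u[:,0],-u[:,1],-np.ones(len(u))]
    return o,v@Rw.T
def onz(name,uv,z,s=None):
    o,v=rays(name,uv,s); return o+v*((z-o[2])/v[:,2])[:,None]
def cloud(name,d,s=None):
    vv,uu=np.mgrid[0:480,0:640]; o,v=rays(name,np.c_[uu.ravel(),vv.ravel()],s)
    return (o+v*d.ravel()[:,None]).reshape(480,640,3)
E
python3 - <<'E'
from h import *
np.set_printoptions(precision=4,suppress=True)
print('tray top',onz('side',[(345,340),(470,330),(500,405),(365,428)],.028))
print('knobs',onz('side',[(436,360),(463,377)],.015), onz('scene',[(314,429),(327,464)],.015))
print('chips',onz('side',[(457,353),(440,383)],.011), onz('scene',[(342,436),(301,454)],.011))
print('orange',onz('side',[(420,311)],.01))
print('grip slotted',onz('side',[(326,183)],.08),'solid',onz('side',[(333,249)],.08))
print('mat',onz('side',[(268,176),(275,304),(440,290)],.002),onz('scene',[(456,193),(388,358),(218,284)],.002))
p=np.load('side0.npz')['p'];P=cloud('side',np.load('side0.npz')['d'])
m=(p.max(2)<45)&(P[...,2]>.05)&(P[...,2]<.105)
n,l,st,c=cv2.connectedComponentsWithStats(m.astype(np.uint8))
for i in range(1,n):
    if st[i,4]>40: print(st[i],c[i],P[l==i].min(0),P[l==i].max(0),np.median(P[l==i],0))
q=ctrl.solve_ik([.50,.10,.36],[np.pi,0,0]);print(q)
print(ctrl.solve_ik([.50,.10,.36],[np.pi,0,np.pi]))
E
```

```text
tray top [[ 0.4805 -0.1135  0.028 ]
 [ 0.723  -0.1183  0.028 ]
 [ 0.7269 -0.272   0.028 ]
 [ 0.4887 -0.2835  0.028 ]]
knobs [[ 0.6442 -0.1668  0.015 ]
 [ 0.684  -0.2065  0.015 ]] [[ 0.6449 -0.1659  0.015 ]
 [ 0.687  -0.2052  0.015 ]]
chips [[ 0.6895 -0.1549  0.011 ]
 [ 0.6402 -0.2111  0.011 ]] [[ 0.6914 -0.1547  0.011 ]
 [ 0.6423 -0.2096  0.011 ]]
orange [[ 0.6439 -0.0522  0.01  ]]
grip slotted [[0.4918 0.281  0.08  ]] solid [[0.4805 0.0707 0.08  ]]
mat [[0.3556 0.4181 0.002 ]
 [0.354  0.0016 0.002 ]
 [0.7029 0.0013 0.002 ]] [[ 0.71    0.4206  0.002 ]
 [ 0.712   0.007   0.002 ]
 [ 0.3565 -0.0009  0.002 ]]
[  0  54  18  19 247] [ 7.6802 63.9433] [-0.549   1.0259  0.0501] [-0.4944  1.0722  0.1049] [-0.5131  1.0381  0.0746]
[318 174  18  18 289] [326.3218 182.6298] [0.4726 0.2759 0.0529] [0.5144 0.2938 0.1001] [0.4923 0.2815 0.081 ]
[324 240  21  20 367] [333.5395 249.139 ] [0.4613 0.0631 0.0534] [0.5032 0.0807 0.1008] [0.4815 0.0675 0.0831]
[-0.04   -0.0466  1.6979 -0.      1.4903  1.5308]
[-0.04   -0.0466  1.6979  0.      1.4903 -1.6108]
```

```bash
python3 - <<'E'
from h import *
np.set_printoptions(precision=4,suppress=True)
def look(n,pos):
    ctrl.reach(pos,[np.pi,0,0]); ctrl.sleep(.3); s=ctrl.sense()
    p,d=imaging.capture('wrist'); np.savez(n+'.npz',p=p,d=d,**{k:s[k] for k in('tool_pos','ee_rot')})
    cv2.imwrite(f'pics/{n}.png',p[:,:,::-1]); print(n,s['time'],s['tool_pos'],s['ee_rot'])
look('w_tray',[.66,-.195,.36])
look('w_scoop',[.57,.285,.36])
E
```

```text
w_tray 1.65 [ 0.66   -0.1944  0.36  ] [-3.1416  0.      0.0009]
w_scoop 3.775 [0.5703 0.2845 0.36  ] [ 3.1415  0.0001 -0.0008]
```

View pics/w_scoop.png

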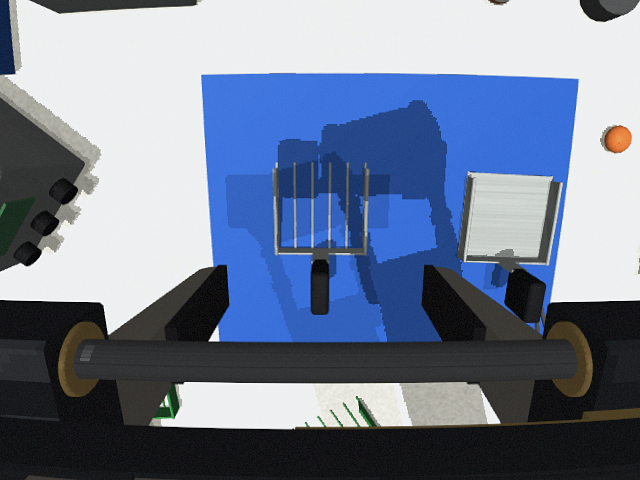

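View pics/w_tray.png

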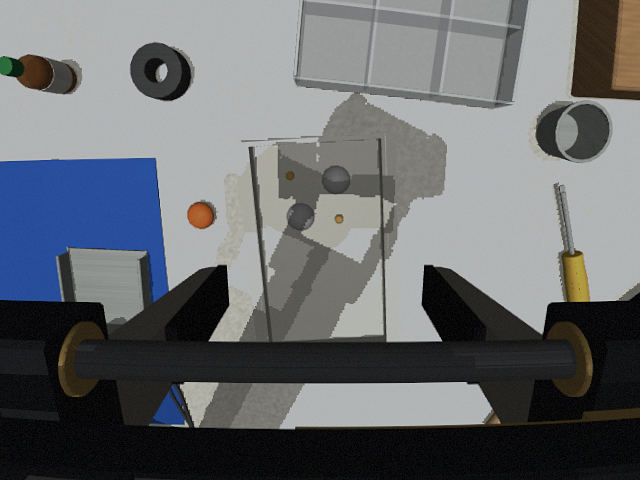

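The wrist views show the slotted scoop at (320,210), with rods and blue mat visible between them and its grip at (320,285). The solid one is at (510,220), so the slotted scoop is confirmed. In the tray view, the tray corners are around (250,140), (383,138), (385,337) and (270,342). The knobs are at (336,180) and (301,216), and the chips are at (290,175) and (339,218).

```bash
python3 - <<'E'
from h import *
np.set_printoptions(precision=4,suppress=True)
def ld(n):
    f=np.load(n+'.npz'); s={k:f[k] for k in('tool_pos','ee_rot')}; return f['p'],f['d'],s,cloud('wrist',f['d'],s)
p,d,s,P=ld('w_scoop')
m=(P[...,2]>.085)&(P[...,2]<.11)&(abs(P[...,0]-.49)<.05)&(abs(P[...,1]-.285)<.04)
Q=P[m]; print('grip top',len(Q),Q.min(0),Q.max(0),np.median(Q,0)); print(cv2.minAreaRect((Q[:,:2]*1000).astype(np.float32)))
m=(P[...,2]>.012)&(P[...,2]<.05)&(abs(P[...,0]-.565)<.07)&(abs(P[...,1]-.285)<.07)
Q=P[m]; print('bowl',len(Q),Q.min(0),Q.max(0)); print(cv2.minAreaRect((Q[:,:2]*1000).astype(np.float32)))
p,d,s,P=ld('w_tray')
m=(P[...,2]>.022)&(P[...,2]<.034)&(abs(P[...,0]-.605)<.15)&(abs(P[...,1]+.195)<.11)
Q=P[m]; r=cv2.minAreaRect((Q[:,:2]*1000).astype(np.float32));print('tray',len(Q),r,cv2.boxPoints(r))
# walls: fit lines of left/right wall tops
for nm,a in (('L',Q[(Q[:,1]>-.15)&(Q[:,0]<.71)]),('R',Q[(Q[:,1]<-.24)&(Q[:,0]<.71)]),('far',Q[Q[:,0]>.712])):
    if len(a)>5: print(nm,len(a),cv2.fitLine((a[:,:2]*1000).astype(np.float32),cv2.DIST_HUBER,0,.01,.01).ravel(),a.min(0),a.max(0))
print('corner rays',onz('wrist',[(250,140),(383,138),(385,337),(270,342)],.028,s))
print('knobs',onz('wrist',[(336,180),(301,216)],.015,s),'chips',onz('wrist',[(290,175),(339,218)],.011,s))
E
python3 -c "
import cv2
i=cv2.imread('pics/w_tray.png')[120:360,220:420];cv2.imwrite('pics/c_tray.png',cv2.resize(i,None,fx=2.5,fy=2.5))"
```

```text
grip top 843 [0.4732 0.2814 0.0854] [0.5169 0.2991 0.0991] [0.4973 0.2901 0.0967]
((495.0390625, 290.25433349609375), (17.646120071411133, 43.72708511352539), 89.97721099853516)
bowl 1155 [0.5123 0.2375 0.012 ] [0.6096 0.3409 0.0486]
((561.0657348632812, 289.36907958984375), (103.24681854248047, 96.68645477294922), 89.48564147949219)
tray 7186 ((611.0687866210938, -190.22691345214844), (241.762939453125, 170.3196563720703), 3.4865286350250244) [[ 485.2322 -112.576 ]
 [ 495.59   -282.5804]
 [ 736.9054 -267.8779]
 [ 726.5476  -97.8734]]
L 2652 [   0.998     0.0625  608.584  -113.8239] [ 0.4945 -0.1277  0.022 ] [ 0.7099 -0.0996  0.031 ]
R 2597 [   0.9979    0.0647  608.7568 -267.5232] [ 0.4951 -0.2823  0.022 ] [ 0.7092 -0.2542  0.0307]
far 1240 [   0.0478   -0.9989  727.5576 -183.3597] [ 0.7121 -0.2688  0.0223] [ 0.736  -0.0984  0.0311]
corner rays [[ 0.7288 -0.1157  0.028 ]
 [ 0.7308 -0.2555  0.028 ]
 [ 0.5012 -0.2662  0.028 ]
 [ 0.4945 -0.1291  0.028 ]]
knobs [[ 0.6854 -0.2068  0.015 ]
 [ 0.6449 -0.1676  0.015 ]] chips [[ 0.6906 -0.1557  0.011 ]
 [ 0.6419 -0.2106  0.011 ]]
```

View pics/c_tray.png

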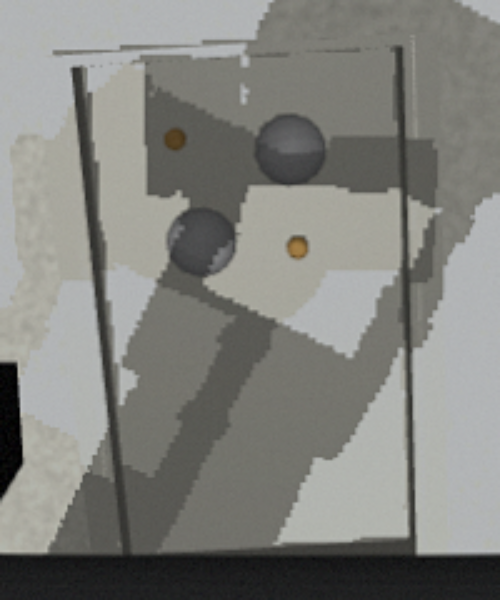

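```bash
cat >> h.py <<'E'
OFF=np.array([-.070,0,.138]); TC=np.array([.6069,-.1908]); TY=.0635
def tcp(p,yaw=0.,tilt=0.):   # scoop pose -> tcp pose; tilt>0 nose up
    rpy=[np.pi,-tilt,yaw]; return np.array(p)+Rn.from_euler('xyz',[0,-tilt,yaw]).apply(OFF), rpy
def tray(u,v,z): 
    c,s=np.cos(TY),np.sin(TY); return [TC[0]+c*u-s*v,TC[1]+s*u+c*v,z]
def line(p,yaw=0.,tilt=0.,vel=.15,th=None):
    x,o=tcp(p,yaw,tilt); return ctrl.servo_line(x,vel=vel,orientation=o,threshold=th)
def st(m):
    s=ctrl.sense(); print(m,round(s['time'],2),s['tool_pos'].round(4),s['ee_rot'].round(3),'F',s['ft_force'].round(2),'M',s['wrist_torque'].round(2),'w',round(s['grip_width'],4),round(s['grip_force'],1)); return s
E
python3 - <<'E'
from h import *
H=[.565,.2895,.002]
x,o=tcp(H); ctrl.reach(x+[0,0,.09],o); ctrl.servo_line(x,vel=.12); st('at')
ctrl.close(); ctrl.sleep(.2); st('closed')
line([H[0],H[1],.16],vel=.2); ctrl.sleep(.2); st('lifted')
p,d=imaging.capture('side'); cv2.imwrite('pics/s_lift.png',p[:,:,::-1])
x,o=tcp(tray(-.055,-.0056,.09),TY); ctrl.reach(x,o); ctrl.sleep(.2); s=st('over')
p,d=imaging.capture('wrist'); cv2.imwrite('pics/w_over.png',p[:,:,::-1]); np.savez('w_over.npz',p=p,d=d,tool_pos=s['tool_pos'],ee_rot=s['ee_rot'])
E
```

```text
at 5.38 [0.4958 0.2897 0.141 ] [-3.141e+00 -2.000e-03 -0.000e+00] F [ 0.5  -0.4   0.11] M [0.06 0.06 0.04] w 0.0921 0.0
closed 6.68 [0.495  0.2895 0.14  ] [ 3.142  0.    -0.   ] F [0.22 0.77 0.73] M [ 0.07  0.07 -0.03] w 0.0176 30.0
lifted 7.83 [0.4944 0.2893 0.2964] [ 3.141e+00  3.000e-03 -0.000e+00] F [-0.21 -0.19 -1.47] M [0.05 0.14 0.01] w 0.0179 30.0
over 9.89 [ 0.4828 -0.2037  0.2281] [ 3.142 -0.     0.065] F [ 0.19 -0.   -0.71] M [ 0.03  0.19 -0.  ] w 0.0179 30.0
```

View pics/w_over.png

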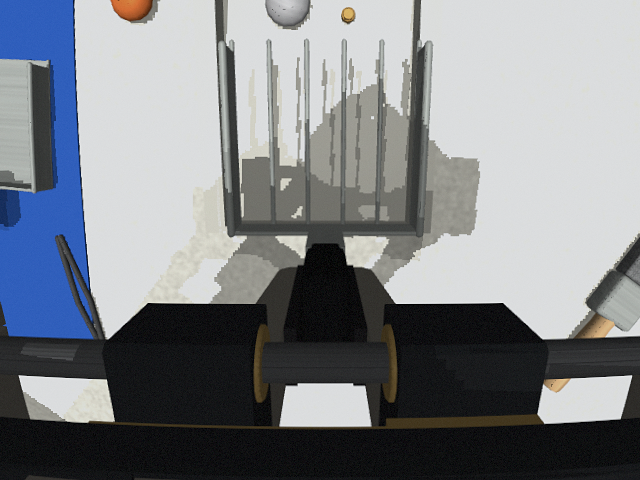

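The slotted scoop is held level over the tray. The rods at the nose are at columns 268, 307, 344 and 382, with the walls at 225 and 425. The knob is at (288,8) and the chip at (348,14). I'll measure the tilt and the rod offsets.

```bash
python3 - <<'E'
from h import *
np.set_printoptions(precision=4,suppress=True)
f=np.load('w_over.npz'); s={k:f[k] for k in('tool_pos','ee_rot')}; P=cloud('wrist',f['d'],s)
p0=s['tool_pos']; Rm=R([0,0,s['ee_rot'][2]]); L=(P-p0)@Rm-OFF  # scoop frame
m=(L[...,2]>.006)&(L[...,2]<.035)&(abs(L[...,0])<.065)&(abs(abs(L[...,1])-.05)<.012)
Q=L[m]; print(len(Q),Q.min(0),Q.max(0))
for a in (-.04,-.02,0,.02,.04):
    for sg in (1,-1):
        q=Q[(abs(Q[:,0]-a)<.008)&(Q[:,1]*sg>0)]; print(a,sg,len(q),np.percentile(q[:,2],95) if len(q) else '',q[:,1].mean())
m=(abs(L[...,2])<.008)&(abs(L[...,0])<.07)&(abs(L[...,1])<.06); q=L[m]; print('rods z fit',len(q),np.polyfit(q[:,0],q[:,2],1),q[:,0].max())
W=onz('wrist',[(268,60),(307,60),(344,60),(382,60)],p0[2]-.138+.0013,s); print('rods local y',((W-p0)@Rm-OFF)[:,:2])
W=onz('wrist',[(348,14)],.011,s); print('chip',W,((W-p0)@Rm-OFF)); W=onz('wrist',[(288,6)],.015,s); print('knob',W,((W-p0)@Rm-OFF))
E
```

```text
Traceback (most recent call last):
ValueError: zero-size array to reduction operation minimum which has no identity
```

```bash
python3 - <<'E'
from h import *
np.set_printoptions(precision=4,suppress=True)
f=np.load('w_over.npz'); s={k:f[k] for k in('tool_pos','ee_rot')}; P=cloud('wrist',f['d'],s)
p0=s['tool_pos']; Rm=R([0,0,s['ee_rot'][2]]); loc=lambda W:(W-p0)@Rm+OFF; L=loc(P)
m=(L[...,2]>.006)&(L[...,2]<.035)&(abs(L[...,0])<.065)&(abs(abs(L[...,1])-.05)<.012)
Q=L[m]; print(len(Q),Q.min(0),Q.max(0))
for a in (-.03,0,.03,.045):
    for sg in (1,-1):
        q=Q[(abs(Q[:,0]-a)<.008)&(Q[:,1]*sg>0)]; print(a,sg,len(q),np.percentile(q[:,2],95) if len(q) else '',q[:,1].mean())
m=(abs(L[...,2])<.008)&(abs(L[...,0])<.07)&(abs(L[...,1])<.06); q=L[m]; print('rods z fit',len(q),np.polyfit(q[:,0],q[:,2],1),q[:,0].max())
W=onz('wrist',[(268,60),(307,60),(344,60),(382,60)],p0[2]-.138+.0013,s); print('rods',loc(W)[:,:2])
W=onz('wrist',[(348,14)],.009,s); print('chip',W,loc(W)); W=onz('wrist',[(288,6)],.015,s); print('knob',W,loc(W))
E
```

```text
5472 [-0.0525 -0.0524  0.006 ] [0.0451 0.0521 0.0257]
-0.03 1 401 0.024390469836407747 0.049168416306589746
-0.03 -1 401 0.024315107481987147 -0.049442200775230295
0 1 417 0.02428809408126738 0.049257514877949674
0 -1 413 0.024447928185102163 -0.049387555370190864
0.03 1 455 0.02433200435643731 0.04921667365709757
0.03 -1 454 0.024429112292944886 -0.04942918921182352
0.045 1 207 0.024432243979456265 0.04923695393804255
0.045 -1 212 0.024539697886892628 -0.04944489416966358
rods z fit 5058 [-0.0072  0.0031] 0.049927250995564845
rods [[ 0.0395  0.0304]
 [ 0.0394  0.0095]
 [ 0.0394 -0.0103]
 [ 0.0395 -0.0307]]
chip [[ 0.6415 -0.2103  0.009 ]] [[ 0.0879 -0.0168 -0.0811]]
knob [[ 0.6423 -0.1673  0.015 ]] [[ 0.0915  0.026  -0.0751]]
```

```bash
python3 - <<'E'
from h import *
v=-.006
line(tray(-.055,v,.02),TY,vel=.15)
print(line(tray(-.055,v,.000),TY,vel=.03,th=3)); s=st('down')
z=s['tool_pos'][2]-.138; print('scoop z',z)
z-=.0005
print(line(tray(.03,v,z),TY,vel=.07,th=15)); st('mid')
print(line(tray(.085,v,z),TY,vel=.04,th=12)); s=st('end')
d=np.r_[s['tool_pos'][:2]]-TC; print('u',d@[np.cos(TY),np.sin(TY)]+.070)
p,dd=imaging.capture('wrist'); cv2.imwrite('pics/w_push.png',p[:,:,::-1]); np.savez('w_push.npz',p=p,d=dd,tool_pos=s['tool_pos'],ee_rot=s['ee_rot'])
E
```

```text
True
down 11.08 [ 0.4825 -0.2048  0.1427] [3.141 0.    0.064] F [-0.51 -1.22  2.12] M [ 0.1   0.08 -0.01] w 0.018 30.0
scoop z 0.004700906538455951
False
mid 12.46 [ 0.5672 -0.1995  0.1427] [3.141e+00 1.000e-03 6.400e-02] F [-3.35 -1.09  6.72] M [0.07 0.68 0.03] w 0.0179 30.0
True
end 13.44 [ 0.6079 -0.197   0.1428] [-3.141  0.005  0.064] F [-2.21  0.44  4.56] M [ 0.03  0.18 -0.06] w 0.0178 30.0
u 0.07061846977197721
```

View pics/w_push.png

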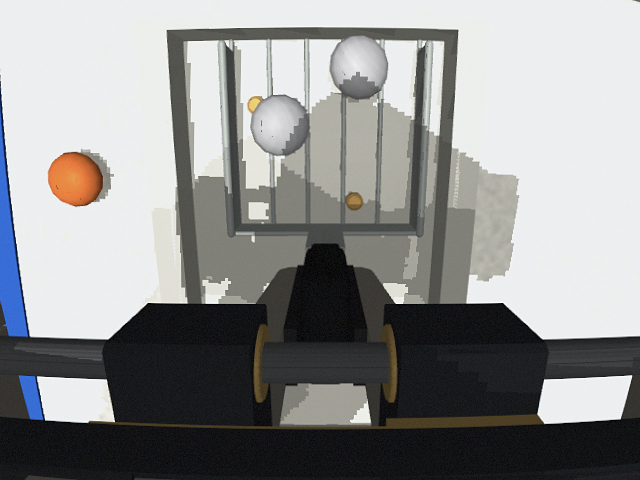

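Both knobs are in the bowl, at (359,67) and (280,125), with the nose against the far wall. The chips lie on the floor in the slots at (256,104) and (354,201). Next I tilt and lift.

```bash
python3 - <<'E'
from h import *
v=-.006; u0=.0706; z0=.0047
def rear(t,du,dz,vel):
    u=u0-.05+du+.05*np.cos(t); line(tray(u,v,z0+dz+.05*np.sin(t)),TY,t,vel=vel)
rear(.12,-.002,.002,.03); rear(.24,-.004,.004,.04); rear(.37,-.006,.006,.04); st('tilted')
ctrl.sleep(.3)
rear(.37,-.012,.03,.06); ctrl.sleep(.4); s=st('low lift')
def cap(n,s):
    for c in('wrist','side'):
        p,dd=imaging.capture(c); cv2.imwrite(f'pics/{c}_{n}.png',p[:,:,::-1]); np.savez(f'{c}_{n}.npz',p=p,d=dd,tool_pos=s['tool_pos'],ee_rot=s['ee_rot'])
cap('lift',s)
a=cv2.imread('pics/wrist_lift.png')[0:300,140:500]; b=cv2.resize(cv2.imread('pics/side_lift.png')[260:460,320:540],(330,300))
cv2.imwrite('pics/both_lift.png',np.hstack([a,b]))
E
```

```text
tilted 15.48 [ 0.5539 -0.2004  0.1325] [ 3.141 -0.37   0.064] F [ 0.07 -0.44 -1.82] M [0.05 0.55 0.03] w 0.0178 30.0
low lift 16.74 [ 0.5474 -0.2005  0.1559] [-3.141 -0.37   0.063] F [ 0.06 -0.45 -2.51] M [0.01 0.56 0.08] w 0.0176 30.0
```

View pics/both_lift.png

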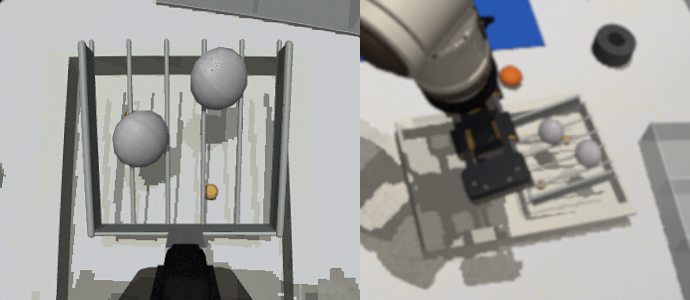

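Both knobs are in the tilted bowl, at crop (218,78) and (140,138). The chips are at (211,191) and partly hidden at (126,115). I'll check by depth whether they are below the rods.

```bash
cat >> h.py <<'E'
def brass(n,c='wrist'):
    f=np.load(f'{c}_{n}.npz'); s={k:f[k] for k in('tool_pos','ee_rot')}; P=cloud(c,f['d'],s)
    h=cv2.cvtColor(f['p'],cv2.COLOR_RGB2HSV); m=cv2.inRange(h,(12,110,60),(28,255,255)); m[P[...,2]>.13]=0
    k,l,stt,cc=cv2.connectedComponentsWithStats(m)
    rpy=s['ee_rot']; Rs=Rn.from_euler('xyz',[0,rpy[1],rpy[2]]).as_matrix()
    for i in range(1,k):
        w=np.median(P[l==i],0)
        if stt[i,4]>4 and .4<w[0]<.8 and -.3<w[1]<-.08: print(c,stt[i,4],cc[i].round(0),'world',w.round(4),'scoop',((w-s['tool_pos'])@Rs+OFF).round(4))
E
python3 -c "
from h import *
brass('lift');brass('lift','side')"
```

```text
wrist 8 [266. 113.] world [ 0.6918 -0.1518  0.0127] scoop [ 0.0155  0.0395 -0.0487]
wrist 151 [351. 192.] world [ 0.641  -0.2115  0.0129] scoop [-0.0352 -0.0169 -0.0289]
```

```bash
python3 - <<'E'
from h import *
t=.37; v=-.006
line(tray(.04,v,.15),TY,t,vel=.08); ctrl.sleep(.4); st('high')
line([.60,.05,.15],.03,t,vel=.12); line([.565,.2895,.15],0,t,vel=.12); ctrl.sleep(.2)
line([.565,.2895,.06],0,t,vel=.08); ctrl.sleep(.2); s=st('above mat')
for c in('wrist','side'):
    p,dd=imaging.capture(c); cv2.imwrite(f'pics/{c}_mat.png',p[:,:,::-1]); np.savez(f'{c}_mat.npz',p=p,d=dd,tool_pos=s['tool_pos'],ee_rot=s['ee_rot'])
a=cv2.imread('pics/wrist_mat.png')[0:300,140:500]; b=cv2.resize(cv2.imread('pics/side_mat.png')[320:440,320:520],(400,300))
cv2.imwrite('pics/both_mat.png',np.hstack([a,b]))
E
```

```text
high 18.62 [ 0.5323 -0.2015  0.2532] [-3.141 -0.37   0.063] F [-0.3   0.33 -2.61] M [ 0.01  0.57 -0.01] w 0.0178 30.0
above mat 24.75 [0.4501 0.2896 0.1639] [-3.141 -0.371 -0.   ] F [ 0.07  0.03 -1.43] M [0.09 0.62 0.01] w 0.0178 30.0
```

View pics/both_mat.png

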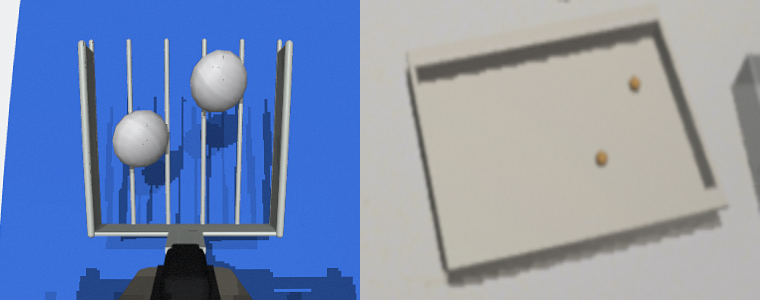

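Both knobs still sit in the bowl over the mat, at crop (218,80) and (140,138). Both chips are in the tray, at crop (634,84) and (601,158). Now I set the scoop down.

```bash
python3 - <<'E'
from h import *
X,Y=.565,.2895
def rear(t,z,vel,th=None): return line([X-.05+.05*np.cos(t),Y,z+.05*np.sin(t)],0,t,vel=vel,th=th)
rear(.37,.008,.08)
rear(.24,.008,.04); rear(.12,.008,.04); rear(0,.006,.04); ctrl.sleep(.2); st('level')
print(rear(0,.0005,.02,th=2.5)); s=st('down')
ctrl.release(); ctrl.sleep(.3)
ctrl.servo_line(s['tool_pos']+[0,0,.15],vel=.15); ctrl.sleep(.3); s=st('up')
p,dd=imaging.capture('wrist'); cv2.imwrite('pics/fin.png',p[:,:,::-1]); P=cloud('wrist',dd,s)
for a,b in ((.20,.10),): pass
m=(P[...,2]>.085)&(P[...,2]<.11)&(abs(P[...,0]-.49)<.06)&(abs(P[...,1]-.29)<.05); print('grip top',P[m].min(0),P[m].max(0))
E
```

```text
level 27.35 [0.4944 0.2896 0.1438] [3.141 0.    0.   ] F [-0.57 -0.11 -2.31] M [0.09 0.2  0.02] w 0.0179 30.0
True
down 27.64 [0.495  0.2896 0.1396] [-3.141e+00 -1.000e-03  0.000e+00] F [-0.14 -0.14  3.73] M [ 0.01  0.12 -0.01] w 0.0181 30.0
up 30.56 [0.4949 0.2896 0.289 ] [3.141e+00 3.000e-03 0.000e+00] F [-0.03 -0.11 -0.81] M [ 0.05  0.13 -0.01] w 0.0921 0.0
grip top [0.47331674 0.2809175  0.08518337] [0.51657681 0.29888357 0.09963871]
```

View pics/fin.png

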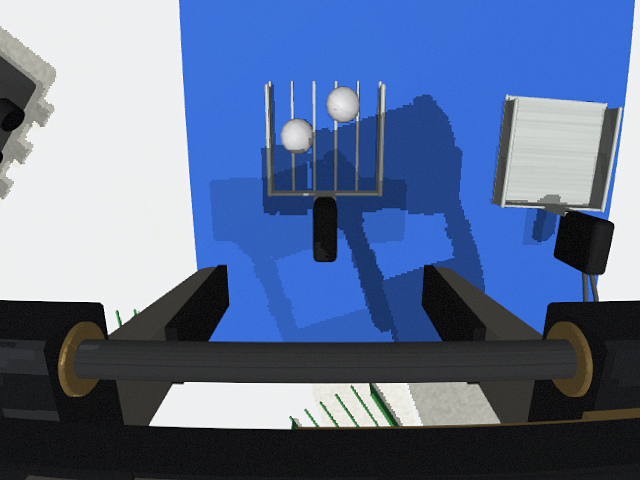

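The scoop lies level where it started, with both knobs in the bowl at (343,104) and (297,135). The gripper is clear of it.

```bash
python3 -c "
from station import workorder
print(workorder.finish_job())"
```

```text
the job is handed in; nothing more can be done
None
```

I handed the job in at about 31 s of robot time: the slotted scoop is back, level, where it lay on the mat, with both knobs in its bowl, and both chips stayed in the tray; the system gave no verdict on the judging.

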